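Load circuit cards into the test rack and close it

ROBOT

A 7-joint arm with a two-finger parallel gripper is mounted at the origin on the work surface. World frame = base frame: x ahead of the robot, y to its left, z up, the work surface at z = 0. Lengths are in mm, angles in rad, forces in N, time in s.
With the tool pointing down it reaches from about 400 to 900 mm from the base axis. Payload 5.6 kg.
Tool frame: the origin (TCP) lies midway between the tips of the shut fingers; the grasp point (between the pads) lies 19 mm behind it; x points along the fingers, y is the direction in which the jaws open and shut, and the axes are right-handed (so a half turn about x gives the same grasp; the last joint's range is limited). The gripper opens to 92 mm and grips with 3 to 60 N. Pads are 20 mm wide; open, the fingers measure 128 mm over their backs; the gripper's body (75 mm by 189 mm) begins 69 mm behind the grasp point.
Start: joints at [-1.381, 0.468, -0.012, 1.603, 0.006, 1.071, -0.056], TCP at [149.999, 632.463, 214.592] pointing down, gripper open.
Joint ranges: [-2.53, 2.53], [-0.31, 2.02], [-1.57, 1.55], [0.28, 2.44], [-1.29, 4.43], [0.15, 1.84], [-2.92, 2.92]. Speed limits (rad/s): [2.57, 2.57, 3.14, 3.14, 3.14, 3.14, 3.14].

INTERFACE

Orientations are given as a rotation vector (axis times angle).
In Python, from cell import robot, grip, kin, viewer gives the robot as it stands. Calls block until the motion is done:
- robot.movep(position, orientation): joint-space move of the TCP to a pose.
- robot.servo_line(position, feed=150, rotation=None): straight line of the TCP; rotation=None keeps the orientation; feed is the mean speed in mm/s.
- robot.goto_joints(angles): joint-space move.
- grip(opening, newtons=None): opening from 0.0 (shut) to 1.0 (fully open); newtons is the grip in N (None keeps the last); returns when the fingers have stopped.
- robot.hold(seconds).
- kin.ik(position, orientation): joint angles nearest the present ones, or None.
- robot.observe(): the state.
- viewer.read_camera(name): name is "scene" or "side" or "wrist"; returns the picture (400x640x3 uint8, red, green, blue); there is no depth.
- viewer.camera_info(name): a dict with "camera_matrix" (3x3 intrinsics, pixels), "k1" (the pictures are not rectified: a ray, as slopes to the right and down, at radius r is drawn at 1 + k1 r^2 times it, then the intrinsics apply), "R" (3x3) and "t" (3): a world point X has camera coordinates R X + t. Camera axes: x right, y down, z forward; pixel columns grow to the right and rows downward; lengths in mm; the calibration is good to about 2 mm. A picture is of the moment at which its call begins: read the wrist's pose just before it. camera_info takes no time and is no camera call; for the wrist camera it gives the pose at the moment of the call.
A pose or a line that the arm cannot do raises robot.IKError and nothing moves.
- robot.job_done(): hands the job in, once; it reports no verdict.
Trained networks look in the newest picture that a camera, given by its name, has taken for a name from the list of things; names that differ only in an ending like _2 or _b are one class to them, and where a whole thing is asked for, a point or a joint stands for the part that bears it (a point fixed in the world has none). Each returns a list of dicts, best first, with "confidence" (0 to 1); they miss things now and then, are a little off and sometimes report something else, mostly with a low value. They report only what shows in the picture. A call takes as long as a camera call. They do not tell look-alikes from the thing itself.
- viewer.silhouettes(name, camera): "mask" (400x640 bool, what is visible of it).
- viewer.pinpoint(name, camera): "at" ([x, y, z] in mm, in the coordinates of the camera as it stood for that picture, good to about 4 mm: a listed point, or the origin of a listed thing).
The state is a dict: "t": time; "joints": joint angles; "joint_velocities": joint speeds; "joint_torque": joint torques, N m; "tcp_pos": TCP position; "tcp_rot": TCP orientation; "contact_force": force on the tool from outside, world axes, zero at the start; "wrist_torque": the same for the moment, N m; "grip_width": opening from 0.0 (shut) to 1.0 (fully open).
Only numpy, scipy, OpenCV 4.12 (cv2) and the standard library are available. Lean on these libraries where they do the work, as an engineer would, in place of code of your own. Each camera call takes 0.05 s, during which the arm holds its last target.

TASK

Slide every circuit card standing in the black carrier into the test rack, each upright in its own pair of card guides (any free pair), lowering it until it sits fully home without dropping or ramming it. Then lower the aluminium top plate, kept level, over the rack's two guide pins until it rests on both post shoulders, and only then throw the test switch fully over to on. Leave the roll of tape, the blue bin and the screwdriver alone.

Things in the scene. Friction and masses are not known exactly. Their poses are not given: they have to be found in the camera images.
- rack: Fixed test rack, left or right on the bench: base 128 (x) x 290 (y) x 10 mm; grey cheeks at x = +-56 mm (6 mm thick, 106 mm between) carry facing white card guides, four pairs at y = -69, -23, 23, 69 mm. Plain round posts, 24 mm thick, at x = 0, y = +-122 mm rise to z = 134 mm; each carries a 12 mm steel guide pin with tapered tip, up to z = 152 mm. Origin: centre of the underside.
- carrier: Fixed black moulded carrier 134 (x) x 220 (y) x 48 mm with four pockets 110 x 7 mm at y = -69, -23, 23, 69 mm, 40 mm deep (floor at z = 8 mm), in which the cards stand at the start. Origin: centre of the underside.
- plate: Loose aluminium top plate 70 (x) x 284 (y) x 8 mm, 0.36 to 0.54 kg, with 15 mm round through holes at x = 0, y = +-122 mm. In its middle a black grip block 18 (x) x 70 (y) mm reaches up to z = 48 mm. Lies flat on the bench, grip up, between robot and rack. The same either way round. Origin: centre of the underside.
- seat (a point): On the rack, midway between its two posts at the height of their shoulders (134 mm above the rack's underside): where the plate's origin lies when the plate is home. A fully seated card's top is 6 mm below this.
- switch_base: Fixed grey housing of the test switch, 70 x 50 x 25 mm. Origin: centre of the underside. The lever turns about a y axis 22 mm above it. Its x axis is the direction the lever is thrown.
- switch (a joint): Angle of the black switch lever: about 0 = off (leaning to the housing's -x), 1.0 = fully on (leaning to +x). It stays where it is left; a push of a few newtons near the tip moves it.
- switch_tip (a point): The free end of the switch lever: centre of its 26 mm ball, 80 mm from the pivot (about 92 mm above the bench at either end of its travel, 102 mm upright).
- tape: Bystander: roll of paper tape lying flat, 90 mm diameter, 24 mm high. Origin: centre of the underside.
- bin: Bystander: open blue bin of steel parts, 230 (x) x 120 x 50 mm, far to the left. Origin: centre of the underside.
- driver: Bystander: screwdriver lying on the bench far to the right.
- slot1 (a point): On the rack's base (z = 10 mm) between the guides of pair 1: where a seated card's origin lies; axes as the rack's. The two guides are vertical grooves facing each other along x, 7 mm wide (y) and 12 mm deep, from the base up to z = 86 mm; flared lips above widen the mouth to about 18 mm at z = 96 mm; the cheeks flare outwards too.
- card1: Loose circuit card (may be absent), 0.12 to 0.2 kg: green board 100 (x) x 4 (y) x 105 (z) mm, gold contacts on its lower edge, on top an aluminium grip bar 64 (x) x 12 (y) mm from z = 92 to 118 mm. All alike, the same either way round. Origin: centre of the lower edge; z up. Starts standing upright in a carrier pocket, x along the carrier's x.
- slot2 (a point): On the rack's base (z = 10 mm) between the guides of pair 2: where a seated card's origin lies; axes as the rack's. The two guides are vertical grooves facing each other along x, 7 mm wide (y) and 12 mm deep, from the base up to z = 86 mm; flared lips above widen the mouth to about 18 mm at z = 96 mm; the cheeks flare outwards too.
- card2: Loose circuit card (may be absent), 0.12 to 0.2 kg: green board 100 (x) x 4 (y) x 105 (z) mm, gold contacts on its lower edge, on top an aluminium grip bar 64 (x) x 12 (y) mm from z = 92 to 118 mm. All alike, the same either way round. Origin: centre of the lower edge; z up. Starts standing upright in a carrier pocket, x along the carrier's x.
- slot3 (a point): On the rack's base (z = 10 mm) between the guides of pair 3: where a seated card's origin lies; axes as the rack's. The two guides are vertical grooves facing each other along x, 7 mm wide (y) and 12 mm deep, from the base up to z = 86 mm; flared lips above widen the mouth to about 18 mm at z = 96 mm; the cheeks flare outwards too.
- card3: Loose circuit card (may be absent), 0.12 to 0.2 kg: green board 100 (x) x 4 (y) x 105 (z) mm, gold contacts on its lower edge, on top an aluminium grip bar 64 (x) x 12 (y) mm from z = 92 to 118 mm. All alike, the same either way round. Origin: centre of the lower edge; z up. Starts standing upright in a carrier pocket, x along the carrier's x.
- slot4 (a point): On the rack's base (z = 10 mm) between the guides of pair 4: where a seated card's origin lies; axes as the rack's. The two guides are vertical grooves facing each other along x, 7 mm wide (y) and 12 mm deep, from the base up to z = 86 mm; flared lips above widen the mouth to about 18 mm at z = 96 mm; the cheeks flare outwards too.
- card4: Loose circuit card (may be absent), 0.12 to 0.2 kg: green board 100 (x) x 4 (y) x 105 (z) mm, gold contacts on its lower edge, on top an aluminium grip bar 64 (x) x 12 (y) mm from z = 92 to 118 mm. All alike, the same either way round. Origin: centre of the lower edge; z up. Starts standing upright in a carrier pocket, x along the carrier's x.
Not all that is in view belongs to the job. Leave any orange look-alike of the card4 alone.

How it is judged (in metres and radians):
On the way, in this order (a step that is already met when the one before it is completed fails the run):
1. every card present is fully seated, upright, in a pair of guides of the rack (((x of card1 in the frame of slot1 between -0.004 and 0.004 m and y of card1 in the frame of slot1 between -0.003 and 0.003 m and z of card1 in the frame of slot1 below 0.003 m) or (x of card1 in the frame of slot2 between -0.004 and 0.004 m and y of card1 in the frame of slot2 between -0.003 and 0.003 m and z of card1 in the frame of slot2 below 0.003 m) or (x of card1 in the frame of slot3 between -0.004 and 0.004 m and y of card1 in the frame of slot3 between -0.003 and 0.003 m and z of card1 in the frame of slot3 below 0.003 m) or (x of card1 in the frame of slot4 between -0.004 and 0.004 m and y of card1 in the frame of slot4 between -0.003 and 0.003 m and z of card1 in the frame of slot4 below 0.003 m)) and angle between each of card1, card2, card3, card4's own z axis and vertical below 0.06 rad and angle between the x axis of each of card1, card2, card3, card4 and the x axis of rack, either way round below 0.06 rad and ((x of card2 in the frame of slot1 between -0.004 and 0.004 m and y of card2 in the frame of slot1 between -0.003 and 0.003 m and z of card2 in the frame of slot1 below 0.003 m) or (x of card2 in the frame of slot2 between -0.004 and 0.004 m and y of card2 in the frame of slot2 between -0.003 and 0.003 m and z of card2 in the frame of slot2 below 0.003 m) or (x of card2 in the frame of slot3 between -0.004 and 0.004 m and y of card2 in the frame of slot3 between -0.003 and 0.003 m and z of card2 in the frame of slot3 below 0.003 m) or (x of card2 in the frame of slot4 between -0.004 and 0.004 m and y of card2 in the frame of slot4 between -0.003 and 0.003 m and z of card2 in the frame of slot4 below 0.003 m)) and ((x of card3 in the frame of slot1 between -0.004 and 0.004 m and y of card3 in the frame of slot1 between -0.003 and 0.003 m and z of card3 in the frame of slot1 below 0.003 m) or (x of card3 in the frame of slot2 between -0.004 and 0.004 m and y of card3 in the frame of slot2 between -0.003 and 0.003 m and z of card3 in the frame of slot2 below 0.003 m) or (x of card3 in the frame of slot3 between -0.004 and 0.004 m and y of card3 in the frame of slot3 between -0.003 and 0.003 m and z of card3 in the frame of slot3 below 0.003 m) or (x of card3 in the frame of slot4 between -0.004 and 0.004 m and y of card3 in the frame of slot4 between -0.003 and 0.003 m and z of card3 in the frame of slot4 below 0.003 m)) and ((x of card4 in the frame of slot1 between -0.004 and 0.004 m and y of card4 in the frame of slot1 between -0.003 and 0.003 m and z of card4 in the frame of slot1 below 0.003 m) or (x of card4 in the frame of slot2 between -0.004 and 0.004 m and y of card4 in the frame of slot2 between -0.003 and 0.003 m and z of card4 in the frame of slot2 below 0.003 m) or (x of card4 in the frame of slot3 between -0.004 and 0.004 m and y of card4 in the frame of slot3 between -0.003 and 0.003 m and z of card4 in the frame of slot3 below 0.003 m) or (x of card4 in the frame of slot4 between -0.004 and 0.004 m and y of card4 in the frame of slot4 between -0.003 and 0.003 m and z of card4 in the frame of slot4 below 0.003 m)) and contact force between the fingers and anything else below 0.5 N), for 0.2 s.
2. the top plate is over both pins, level, resting on the post shoulders, and released (all of step 1 and horizontal distance between plate and seat below 0.004 m and z of plate in the frame of seat between -0.003 and 0.003 m and angle between plate's own z axis and vertical below 0.03 rad and angle between the y axis of plate and the y axis of rack, either way round below 0.04 rad), for 0.2 s.
3. the switch is thrown to on (value of joint switch above 0.8 rad), for 0.1 s.
At the end, for the whole second after the job is handed in: Each card present stands in a pair of guides: lower edge within 3 mm of the rack base, 4 mm along, 3 mm across, upright and aligned to 0.06 rad; plate on both shoulders within 3 mm in height, 4 mm sideways, 0.03 rad of level, 0.04 rad in yaw; switch past 0.8 rad; all released and at rest (all of step 2 and value of joint switch above 0.8 rad and linear speed of plate below 0.02 m/s); the robot touches nothing.
It fails at once if the tape, the bin or the screwdriver is moved more than 20 mm (distance of any of tape, bin, driver from where it was at the start of the episode above 0.02 m).
It fails at once if a card falls into the rack (over 0.45 m/s within its guides) or is rammed into it (over 120 N) (contact force between any of card1, card2, card3, card4 and rack above 120 N or (horizontal distance between card1 and rack below 0.085 m and z of card1 in the frame of rack below 0.07 m and linear speed of card1 above 0.45 m/s) or (horizontal distance between card2 and rack below 0.085 m and z of card2 in the frame of rack below 0.07 m and linear speed of card2 above 0.45 m/s) or (horizontal distance between card3 and rack below 0.085 m and z of card3 in the frame of rack below 0.07 m and linear speed of card3 above 0.45 m/s) or (horizontal distance between card4 and rack below 0.085 m and z of card4 in the frame of rack below 0.07 m and linear speed of card4 above 0.45 m/s)).
It fails at once if the switch is thrown before the plate is home (value of joint switch above 0.6 rad and z of plate in the frame of seat below -0.01 m).
Of card1, card2, card3, card4 only 2 to 4 are there at a start; the rules pass over those that are not, and their reading is None.
At some moment in a run one of plate may be knocked a few centimetres aside while the robot is not near it.
It also fails if it takes over 210 s, if anything falls off the work surface, if the arm or the gripper's body presses on something with over 40 N, if the wrist force passes 120 N, or if a joint passes its speed limit or range.

## Working session

There is one attempt and no reset: what is moved stays moved. The work goes in short steps, each a Python script; the robot and the scene stay as the last script left them, time stands still between calls to the robot, and variables do not carry over. Pictures are saved under pics/ and viewed, and the job is handed in when it is done.

```bash
ls; mkdir -p pics; cat > h.py <<'E'
import numpy as np, cv2
from cell import robot, grip, kin, viewer
from scipy.spatial.transform import Rotation as Rn
def snap(n,f):
    im=viewer.read_camera(n); cv2.imwrite('pics/'+f,cv2.cvtColor(im,cv2.COLOR_RGB2BGR)); return im
def world(n,p,ci=None):
    ci=ci or viewer.camera_info(n); R=np.array(ci['R']);t=np.array(ci['t']); return R.T@(np.array(p)-t)
def proj(ci,X):
    c=np.array(ci['R'])@np.array(X,float)+np.array(ci['t']); s=c[:2]/c[2]; s=s*(1+ci['k1']*(s@s)); K=np.array(ci['camera_matrix']); return (K@[s[0],s[1],1])[:2]
E
python3 - <<'E'
from h import *
o=robot.observe(); print({k:np.round(v,3) for k,v in o.items()})
for n in ('scene','side','wrist'):
    ci=viewer.camera_info(n); print(n,ci)
    snap(n,n+'0.png')
    for th in ('rack','carrier','plate','switch_base','switch_tip','tape','bin','driver','seat','slot1','card1'):
        for d in viewer.pinpoint(th,n): print(th,round(d['confidence'],2),np.round(world(n,d['at'],ci)))
print(robot.observe()['t'])
E
```

```text
pics
{'t': np.float64(0.0), 'joints': array([-1.381,  0.468, -0.012,  1.604,  0.006,  1.071, -0.056]), 'joint_velocities': array([-0.   , -0.001, -0.002,  0.001, -0.   ,  0.   , -0.001]), 'joint_torque': array([ 1.0000e-03, -5.2057e+01, -1.3000e-02, -2.4375e+01, -5.7000e-02,
        1.7000e-02,  0.0000e+00]), 'tcp_pos': array([149.867, 631.89 , 213.644]), 'tcp_rot': array([ 0.181,  1.563, -0.184]), 'contact_force': array([-0.087, -0.653,  0.898]), 'wrist_torque': array([ 0.016,  0.02 , -0.046]), 'grip_width': np.float64(0.999)}
scene {'camera_matrix': array([[385.15026641,   0.        , 320.32098833],
       [  0.        , 385.15026641, 202.30213817],
       [  0.        ,   0.        ,   1.        ]]), 'k1': -0.09341007107673938, 'R': array([[-7.55657191e-02,  9.97140414e-01,  9.04180116e-04],
       [ 8.41963723e-01,  6.42918023e-02, -5.35689886e-01],
       [-5.34216166e-01, -3.97185046e-02, -8.44414311e-01]]), 't': array([  64.34223811, -422.99573554, 1576.39771654])}
rack 0.85 [618. 187.  -2.]
rack 0.71 [625. 166.  11.]
rack 0.57 [ 409. -355.   95.]
carrier 0.64 [ 616. -181.    
[... 1230 characters left out ...]
121.    7.]
seat 0.74 [611. 190. 132.]
slot1 0.95 [613. 166.   7.]
slot1 0.94 [610. 214.   8.]
slot1 0.59 [605. 253.   9.]
card1 0.93 [ 612. -156.   10.]
card1 0.89 [777. -22.   1.]
card1 0.67 [ 606. -253.   -1.]
card1 0.64 [ 615. -115.    6.]
wrist {'camera_matrix': array([[289.88800274,   0.        , 319.81823854],
       [  0.        , 289.88800274, 201.29963345],
       [  0.        ,   0.        ,   1.        ]]), 'k1': -0.05318286416911401, 'R': array([[ 2.31203628e-01,  9.72905356e-01, -2.25299389e-04],
       [ 9.40447645e-01, -2.23430969e-01,  2.56196856e-01],
       [ 2.49204955e-01, -5.94455250e-02, -9.66624601e-01]]), 't': array([-648.98588135,  -28.94560882,  391.02440799])}
1.8
```

View images.

View pics/scene0.png

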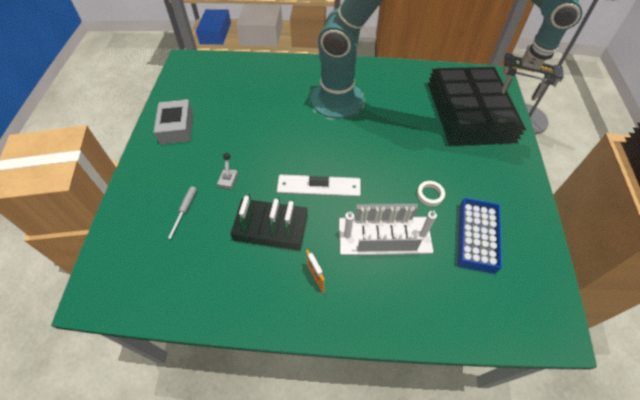

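View pics/side0.png

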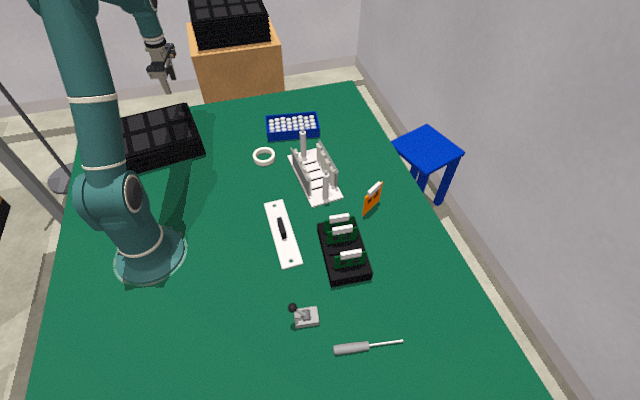

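View pics/wrist0.png

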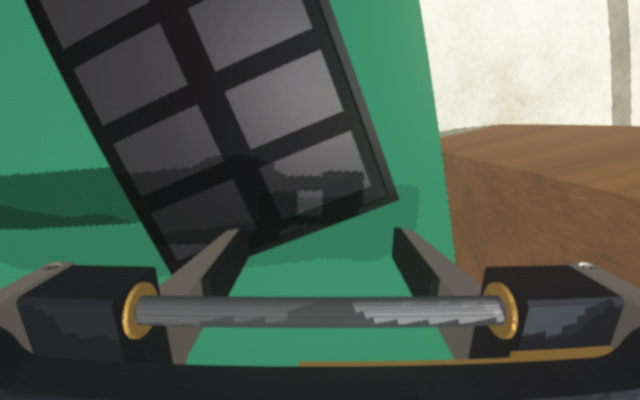

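```bash
cat >> h.py <<'E'
def down(yaw,flip=False):
    c,s=np.cos(yaw),np.sin(yaw)
    if flip: c,s=-c,-s
    M=np.array([[0,-s,c],[0,c,s],[-1,0,0]]); return Rn.from_matrix(M).as_rotvec()
E
python3 - <<'E'
from h import *
o=robot.observe(); T=Rn.from_rotvec(o['tcp_rot']).as_matrix(); print(T.round(2))
ci=viewer.camera_info('wrist'); R=np.array(ci['R']); c=-R.T@np.array(ci['t']); print(c, T.T@(c-o['tcp_pos'])); print((R@T).round(2))
for p in ([600,-180,300],[610,190,300],[440,-40,300],[440,-355,300],[620,115,100],[612,-250,100]):
    for f in (0,1):
        q=kin.ik(p,down(0,f)); print(p,f,None if q is None else np.round(q,2))
E
```

```text
[[ 0.    0.23  0.97]
 [ 0.    0.97 -0.23]
 [-1.    0.    0.  ]]
[ 79.82469094 648.17960814 385.2423707 ] [-170.64440815   -0.90746916  -71.88357175]
[[ 0.    1.    0.  ]
 [-0.26 -0.    0.97]
 [ 0.97 -0.    0.26]]
[600, -180, 300] 0 [-0.42  0.46  0.92  1.61 -0.38  1.26  2.14]
[600, -180, 300] 1 [-0.48  0.5   1.03  1.61 -0.44  1.28 -0.94]
[610, 190, 300] 0 [-0.58  0.38  0.31  1.55 -0.12  1.23  1.32]
[610, 190, 300] 1 [-0.9   0.44  0.76  1.57 -0.32  1.25 -1.65]
[440, -40, 300] 0 [-0.74 -0.02  0.76  2.02  0.02  1.14  1.58]
[440, -40, 300] 1 [-0.91 -0.04  0.93  2.02  0.03  1.14 -1.57]
[440, -355, 300] 0 [ 0.81  0.26 -0.23  1.7   0.07  1.18  2.13]
[440, -355, 300] 1 [-0.24  0.39  1.13  1.76 -0.37  1.23 -0.58]
[620, 115, 100] 0 [-0.42  0.57  0.25  1.75 -0.18  0.84  1.48]
[620, 115, 100] 1 [-0.72  0.65  0.68  1.77 -0.5   0.9  -1.39]
[612, -250, 100] 0 [-0.08  0.67  0.61  1.69 -0.46  0.93  2.28]
[612, -250, 100] 1 [-0.37  0.91  1.13  1.71 -0.91  1.14 -0.53]
```

```bash
python3 - <<'E'
from h import *
def look(tag,p,names):
    robot.movep(p,down(0)); robot.hold(0.3)
    ci=viewer.camera_info('wrist'); snap('wrist',tag+'.png'); np.save('pics/'+tag+'.npy',ci,allow_pickle=True)
    for th in names:
        for d in viewer.pinpoint(th,'wrist'):
            print(tag,th,round(d['confidence'],2),np.round(world('wrist',d['at'],ci),1))
look('rk1',[580,190,300],('rack','seat','slot1','tape'))
look('pl1',[430,-40,250],('plate',))
look('ca1',[580,-180,320],('carrier','card1'))
look('sw1',[420,-355,250],('switch_base','switch_tip'))
print(robot.observe()['t'])
E
```

```text
rk1 rack 0.94 [618.2 189.    0.9]
rk1 seat 0.85 [614.2 187.4 131.6]
rk1 slot1 0.95 [608.9 258.8  10.5]
rk1 slot1 0.92 [616.1 211.3  13.1]
rk1 slot1 0.88 [620.8 166.9  11.1]
pl1 plate 0.61 [438.4 -43.4  -1.6]
pl1 plate 0.4 [ 403.5 -356.7   90.6]
ca1 carrier 0.59 [ 617.6 -183.5    5.2]
ca1 card1 0.91 [ 617.3 -160.3    6. ]
ca1 card1 0.57 [ 612.  -254.4    9.7]
ca1 card1 0.57 [ 621.9 -112.2    9.5]
sw1 switch_base 0.79 [ 4.375e+02 -3.611e+02  2.000e-01]
sw1 switch_tip 0.59 [ 404.4 -355.2   88.8]
8.8083
```

View pics/rk1.png

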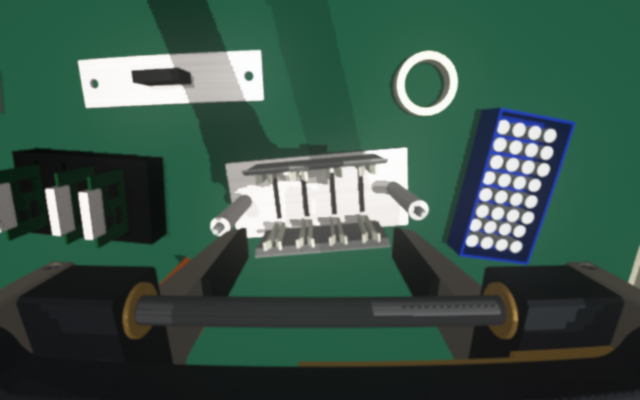

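View pics/ca1.png

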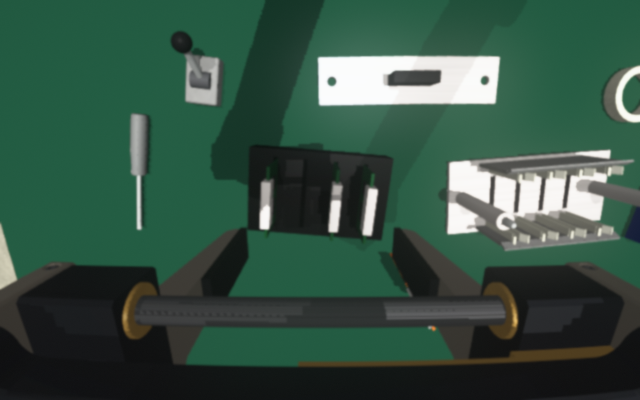

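View pics/pl1.png

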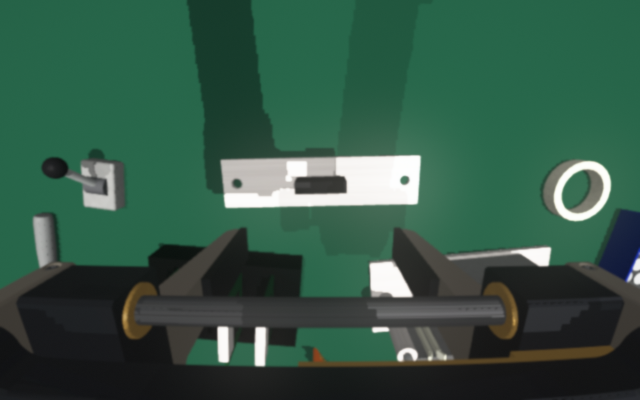

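View pics/sw1.png

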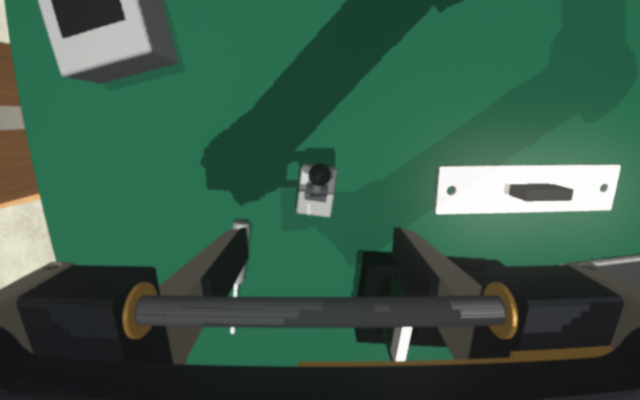

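```bash
cat >> h.py <<'E'
def unproj(ci,uv,z):
    K=np.array(ci['camera_matrix']); d=np.array([(uv[0]-K[0,2])/K[0,0],(uv[1]-K[1,2])/K[1,1]]); s=d.copy()
    for _ in range(20): s=d/(1+ci['k1']*(s@s))
    R=np.array(ci['R']); c=-R.T@np.array(ci['t']); v=R.T@np.array([s[0],s[1],1]); return c+v*(z-c[2])/v[2]
def pose(x,y,yaw,P):
    P=np.atleast_2d(P); c,s=np.cos(yaw),np.sin(yaw); return np.c_[x+c*P[:,0]-s*P[:,1], y+s*P[:,0]+c*P[:,1], P[:,2]]
def box(x0,x1,y0,y1,z0,z1):
    c=[(a,b,d) for a in(x0,x1) for b in(y0,y1) for d in(z0,z1)]
    return [(np.array(p),np.array(q)) for i,p in enumerate(c) for q in c[i+1:] if sum(u!=v for u,v in zip(p,q))==1]
def wire(im,ci,x,y,yaw,segs,sc,crop,col=(255,0,0)):
    # crop u0,v0,u1,v1
    if im.shape[0]==400:
        im=cv2.resize(im[crop[1]:crop[3],crop[0]:crop[2]],None,fx=sc,fy=sc,interpolation=cv2.INTER_CUBIC)
    for p,q in segs:
        pts=[proj(ci,pose(x,y,yaw,p+(q-p)*k)[0]) for k in np.linspace(0,1,8)]
        pts=[((u-crop[0]+.5)*sc,(v-crop[1]+.5)*sc) for u,v in pts]
        cv2.polylines(im,[np.round(np.array(pts)).astype(np.int32)],False,col,1)
    return im
def circ(x,y,r,z,n=16):
    a=np.linspace(0,2*np.pi,n+1); P=np.c_[x+r*np.cos(a),y+r*np.sin(a),0*a+z]; return list(zip(P[:-1],P[1:]))
RACK=box(-64,64,-145,145,0,10)+circ(0,122,12,134)+circ(0,-122,12,134)+circ(0,122,6,145)+circ(0,-122,6,145)+sum([box(-47,47,y-3.5,y+3.5,10,10.1)[:0]+[(np.array([-47,y,86]),np.array([47,y,86]))] for y in(-69,-23,23,69)],[])
CARR=box(-67,67,-110,110,0,48)
PLATE=box(-35,35,-142,142,0,8)+box(-9,9,-35,35,8,48)+circ(0,122,7.5,8)+circ(0,-122,7.5,8)
SW=box(-35,35,-25,25,0,25)
def load(tag):
    im=cv2.cvtColor(cv2.imread('pics/'+tag+'.png'),cv2.COLOR_BGR2RGB); return im,np.load('pics/'+tag+'.npy',allow_pickle=True).item()
def save(im,f): cv2.imwrite('pics/'+f,cv2.cvtColor(im,cv2.COLOR_RGB2BGR))
E
python3 - <<'E'
from h import *
im,ci=load('rk1')
for uv,z in (((227,162),10),((408,148),10),((409,225),10),((221,228),150),((420,210),150)): print(unproj(ci,uv,z).round(1))
save(wire(im,ci,615,188.5,0.11,RACK,3.5,(205,130,430,260)),'wr1.png')
im,ci=load('ca1'); save(wire(im,ci,615,-182,-0.06,CARR,4,(235,130,405,250)),'wc1.png')
im,ci=load('pl1'); save(wire(im,ci,439,-41,0.02,PLATE,3.5,(210,140,435,220)),'wp1.png')
E
```

```text
[564.9  41.2  10. ]
[542.7 328.5  10. ]
[671.1 340.   10. ]
[625.3  72.7 150. ]
[603.1 305.7 150. ]
```

View pics/wr1.png

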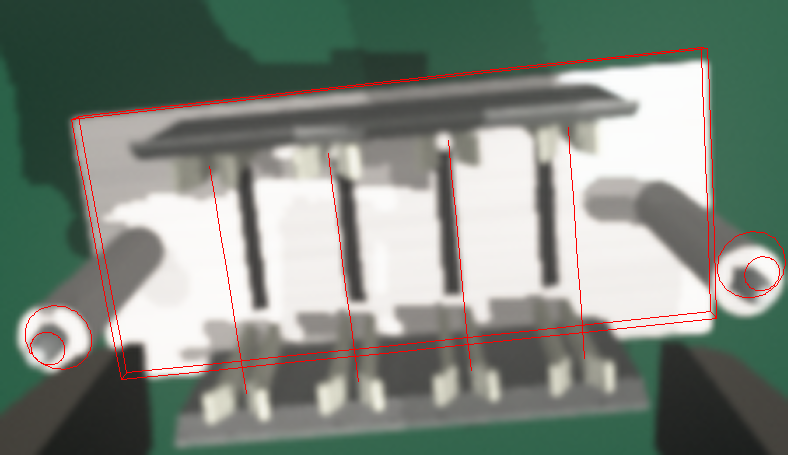

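View pics/wc1.png

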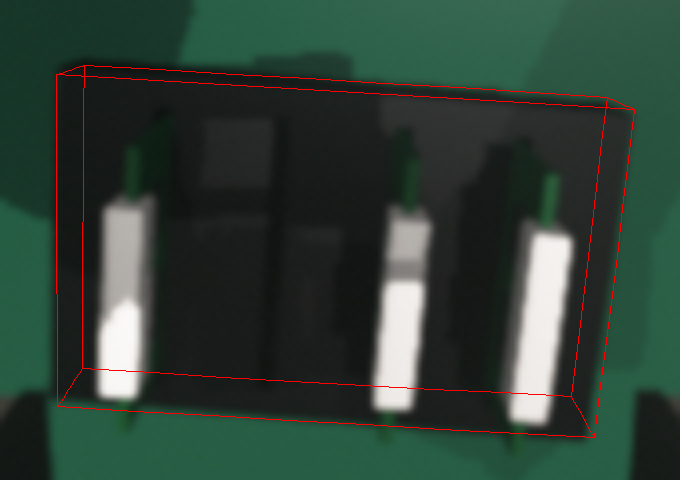

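View pics/wp1.png

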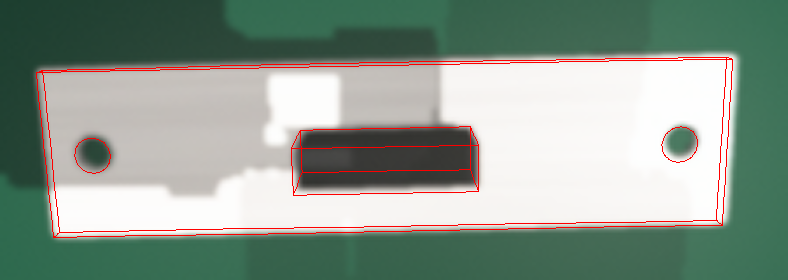

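```bash
cat >> h.py <<'E'
from scipy.optimize import least_squares
def fit(x0,ci,obs):
    f=lambda p: np.concatenate([proj(ci,pose(p[0],p[1],p[2]/100,P)[0])-uv for P,uv in obs])
    r=least_squares(f,[x0[0],x0[1],x0[2]*100],loss='soft_l1'); return r.x[0],r.x[1],r.x[2]/100,r.fun.reshape(-1,2).round(1).tolist()
E
python3 - <<'E'
from h import *
im,ci=load('rk1')
k=lambda u,v:np.array([205+u/3.5-.5,130+v/3.5-.5])
obs=[((-64,-145,10),k(73,117)),((-64,145,10),k(708,61)),((64,145,10),k(714,333)),((64,-145,10),k(124,379)),((0,-122,134),k(55,337)),((0,122,134),k(750,280))]
r=fit((615,188,.1),ci,obs); print(r); save(wire(im,ci,*r[:3],RACK,3.5,(205,130,430,260)),'wr2.png')
im,ci=load('ca1')
k=lambda u,v:np.array([235+u/4-.5,130+v/4-.5])
obs=[((-67,-110,48),k(57,66)),((-67,110,48),k(635,105)),((67,110,48),k(595,440)),((67,-110,48),k(50,405))]
r=fit((615,-182,-.06),ci,obs); print(r); save(wire(im,ci,*r[:3],CARR+sum([box(-32,32,y-6,y+6,100,126) for y in(-69,23,69)],[]),4,(235,130,405,250)),'wc2.png')
im,ci=load('pl1')
k=lambda u,v:np.array([210+u/3.5-.5,140+v/3.5-.5])
obs=[((-35,-142,8),k(36,70)),((-35,142,8),k(736,57)),((35,142,8),k(727,225)),((35,-142,8),k(53,238)),((0,-122,8),k(96,153)),((0,122,8),k(681,142))]
r=fit((439,-41,.02),ci,obs); print(r)
im,ci=load('sw1'); save(cv2.resize(im[140:230,280:360],None,fx=6,fy=6),'ws1.png')
E
```

```text
(np.float64(617.8246010031227), np.float64(188.4086906622067), np.float64(0.08734939952272586), [[0.0, 0.2], [0.5, 0.2], [-0.3, -0.9], [-1.9, -0.0], [0.6, 0.1], [0.0, -0.0]])
(np.float64(613.6970003171995), np.float64(-182.3075708766342), np.float64(-0.06709771046685113), [[-0.1, 0.6], [-0.1, 0.7], [-0.8, -1.1], [1.2, -0.9]])
(np.float64(438.42496904086806), np.float64(-39.981659380802874), np.float64(0.020020872730265017), [[0.7, 0.2], [-0.3, 0.1], [-0.8, -0.5], [0.7, -0.7], [-0.5, 0.3], [0.2, 0.2]])
```

View pics/wr2.png

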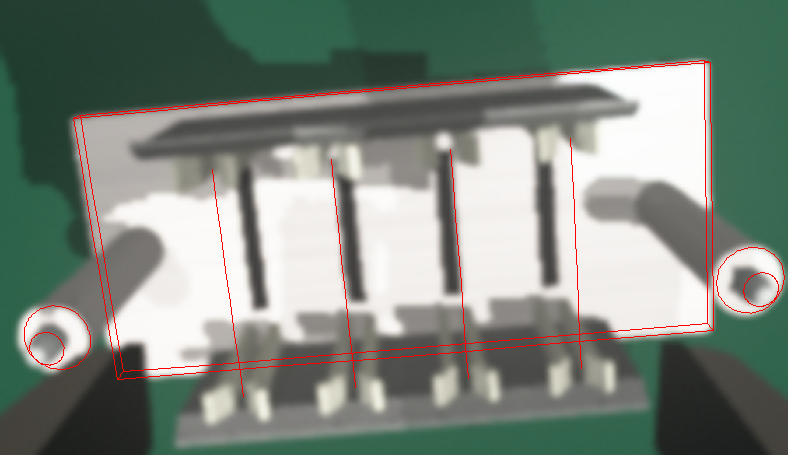

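View pics/wc2.png

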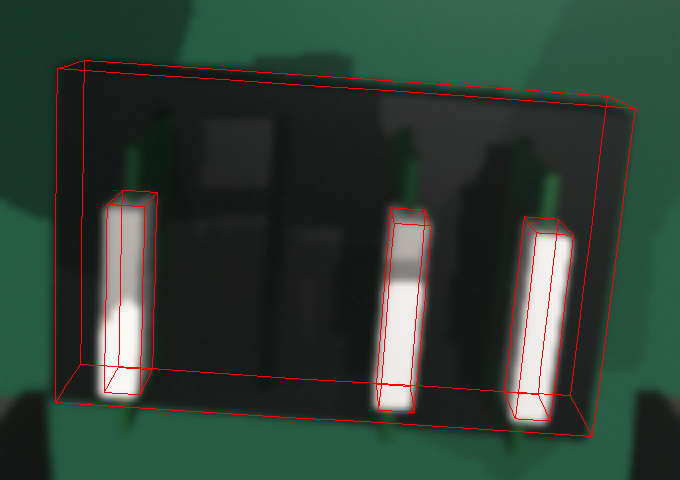

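View pics/ws1.png

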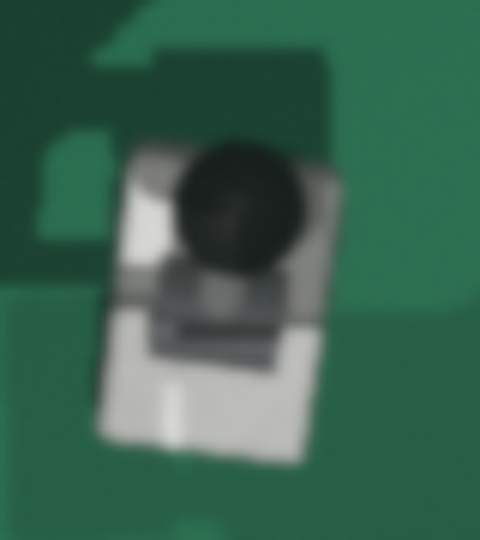

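```bash
cat >> h.py <<'E'
RK=(617.8,188.4,0.0873); CA=(613.7,-182.3,-0.0671); PL=(438.4,-40.0,0.020)
def F(): return np.array(robot.observe()['contact_force'])
def st(m):
    o=robot.observe(); print(m,'t%.1f'%o['t'],'tcp',np.round(o['tcp_pos'],1),'F',np.round(o['contact_force'],1),'w%.3f'%o['grip_width'],flush=True)
E
cat > pick.py <<'E'
from h import *
import sys
yo=float(sys.argv[1])
p=pose(*CA,(0,yo,0))[0]
grip(0.36,25)
robot.movep([p[0],p[1],230],down(CA[2])); st('above')
robot.servo_line([p[0],p[1],135],feed=120); st('135')
f0=F()
for z in (125,115,105,96):
    robot.servo_line([p[0],p[1],z],feed=60); d=F()-f0
    if abs(d).max()>8: st('CONTACT'); sys.exit()
st('down'); grip(0.0,25); st('gripped')
robot.servo_line([p[0],p[1],130],feed=40); st('lift1')
robot.servo_line([p[0],p[1],290],feed=150); st('lifted')
ci=viewer.camera_info('wrist'); snap('wrist','pk%d.png'%yo); np.save('pics/pk%d.npy'%yo,ci,allow_pickle=True)
E
python3 pick.py 69
```

```text
above t11.0 tcp [ 617.6 -115.6  230.3] F [ 0.1 -1.  -0.8] w0.359
135 t11.9 tcp [ 618.9 -113.8  135.7] F [0.7 0.6 0.9] w0.360
down t13.2 tcp [ 618.  -113.4   95.5] F [-0.8 -0.3 -0. ] w0.360
gripped t13.6 tcp [ 618.5 -113.5   96.2] F [-0.8 -0.1  1. ] w0.132
lift1 t14.6 tcp [ 618.1 -113.4  129.7] F [-0.1 -0.3 -1.6] w0.126
lifted t15.8 tcp [ 617.7 -113.2  288.9] F [-0.1 -0.1 -0.7] w0.130
```

View pics/pk69.png

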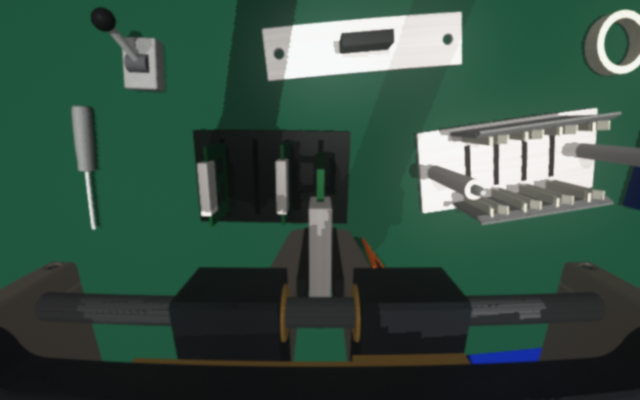

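```bash
python3 - <<'E'
from h import *
im,ci=load('pk69')
p=np.array([617.7,-113.2])
B=[(a+np.array([0,0,200.9]),b+np.array([0,0,200.9])) for a,b in box(-32,32,-6,6,92,118)+box(-50,50,-2,2,0,105)]
save(wire(im,ci,617.7,-113.2,CA[2],B,6,(270,150,370,245)),'wk.png')
E
```

```text
(no output)
```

View pics/wk.png

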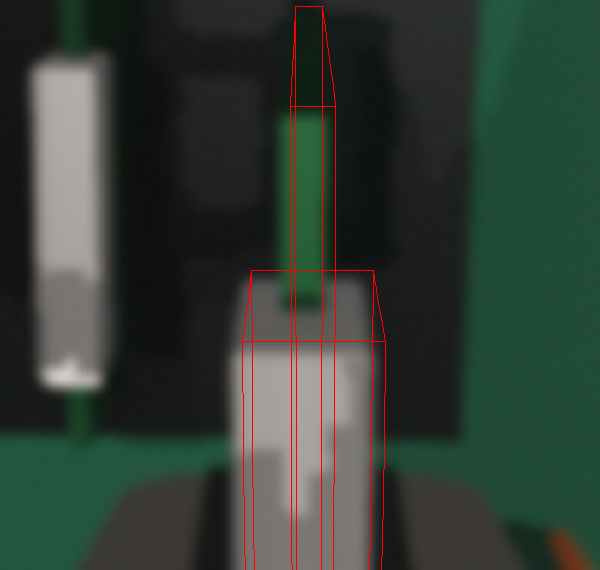

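```bash
cat > place.py <<'E'
from h import *
import sys
yo=float(sys.argv[1]); dx=float(sys.argv[2]) if len(sys.argv)>2 else 0; dy=float(sys.argv[3]) if len(sys.argv)>3 else 0
p=pose(*RK,(dx,yo+dy,0))[0]; rot=down(RK[2])
if robot.observe()['tcp_pos'][2]>270:
    robot.servo_line([p[0],p[1],290],feed=250,rotation=rot); st('above')
    robot.servo_line([p[0],p[1],200],feed=100); robot.hold(0.2); st('200')
f0=np.mean([F() for _ in range(3)],0); z=robot.observe()['tcp_pos'][2]
zz=np.arange(round(z)-4,98.9,-4).tolist()+[97.5,96.5,95.5,94.5]
for z in zz:
    robot.servo_line([p[0],p[1],z],feed=45); d=F()-f0; o=robot.observe()
    print(z,np.round(d,1),np.round(o['tcp_pos'],1),'tq',np.round(o['wrist_torque'],2),flush=True)
    if z>99 and (abs(d[2])>9 or np.hypot(d[0],d[1])>12): print('STOP'); sys.exit()
    if z<99 and d[2]>7: print('HOME'); break
E
python3 place.py -69 -0.5
```

```text
above t16.9 tcp [623.5 117.1 290.1] F [ 0.1 -1.  -2.6] w0.125
200 t18.2 tcp [623.7 119.7 200.7] F [-0.7  0.2 -1.8] w0.129
197.0 [0.  0.1 0.5] [623.1 119.7 196.8] tq [ 0.03 -0.01 -0.04]
193.0 [ 0.9 -0.4 -0.2] [623.1 119.6 192.6] tq [ 0.03  0.04 -0.04]
189.0 [ 0.  -1.1  0.1] [623.1 119.6 188.6] tq [-0.   -0.   -0.05]
185.0 [ 1.3 -0.4  0.4] [623.1 119.6 184.7] tq [ 0.1   0.06 -0.  ]
181.0 [0.6 0.5 0.2] [623.1 119.6 180.7] tq [ 0.03 -0.   -0.01]
177.0 [ 0.6 -0.3  0.5] [623.1 119.6 176.7] tq [ 0.02 -0.03 -0.07]
173.0 [ 1.1 -0.5 -0.1] [623.1 119.6 172.7] tq [-0.01  0.01 -0.04]
169.0 [ 1.7 -0.8  0.2] [623.1 119.6 168.6] tq [ 0.03  0.07 -0.02]
165.0 [ 0.8 -0.3 -0.3] [623.1 119.6 164.7] tq [ 0.04 -0.01  0.02]
161.0 [1.  0.1 0.6] [623.1 119.6 160.6] tq [ 0.05  0.01 -0.02]
157.0 [ 0.7 -0.1 -0.4] [623.1 119.6 156.7] tq [ 0.    0.03 -0.03]
153.0 [-0.9 -0.5  0.4] [623.1 119.6 152.7] tq [ 0.06 -0.02 -0.02]
149.0 [0.8 0.2 0.4] [623.1 119.6 148.7] tq [-0.01  0.04 -0.03]
145.0 [ 0.7 -0.1 -0.8] [623.1 119.6 144.7] tq [ 0.02 -0.03  0.  ]
141.0 [ 0.6 -0.2 -0.5] [623.1 119.6 140.7] tq [ 0.01 -0.02 -0.05]
137.0 [ 0.4 -0.  -0.2] [623.1 119.6 136.7] tq [0.04 0.01 0.01]
133.0 [1.3 0.  0.7] [623.1 119.6 132.7] tq [ 0.06 -0.01  0.  ]
129.0 [0.9 0.  0. ] [623.  119.6 128.6] tq [ 0.05 -0.01  0.01]
125.0 [ 0.7 -0.   0.1] [623.1 119.6 124.7] tq [0.02 0.02 0.02]
121.0 [ 0.9 -2.1  0.6] [623.1 119.6 120.7] tq [ 0.03  0.02 -0.  ]
117.0 [ 0.7 -0.2 -0.2] [623.1 119.6 116.6] tq [ 0.03 -0.02 -0.  ]
113.0 [ 1.2  0.8 -0.1] [623.1 119.6 112.7] tq [0.05 0.   0.03]
109.0 [ 0.1 -0.2  1. ] [623.1 119.6 108.7] tq [ 0.05 -0.06 -0.02]
105.0 [-0.4 -0.1  0. ] [623.1 119.6 104.7] tq [ 0.02 -0.03  0.02]
101.0 [0.4 0.1 0.9] [623.1 119.6 100.7] tq [ 0.06 -0.03  0.03]
97.5 [ 2.  -0.4  4. ] [624.1 119.7  98. ] tq [-0.02 -0.18  0.02]
96.5 [-1.6 -0.2  9.2] [624.1 119.7  98. ] tq [0.01 0.38 0.03]
HOME
```

```bash
cat > rel.py <<'E'
from h import *
grip(0.2); grip(0.36); st('open')
p=robot.observe()['tcp_pos']
robot.servo_line([p[0],p[1],150],feed=60); st('up')
robot.servo_line([p[0],p[1],240],feed=200)
E
python3 rel.py && python3 pick.py 23; python3 - <<'E'
from h import *
im,ci=load('pk23'); o=robot.observe()['tcp_pos']
dz=o[2]-88
B=[(a+np.array([0,0,dz]),b+np.array([0,0,dz])) for a,b in box(-32,32,-6,6,92,118)]
a=wire(im.copy(),ci,o[0],o[1],CA[2],B,4,(240,150,390,250))
b=wire(im,ci,*RK,RACK+[],3,(380,80,640,220))
save(a,'wk2.png');save(b,'wk3.png')
E
```

```text
open t25.7 tcp [623.3 119.6  96.4] F [ 0.1 -0.2  0.1] w0.360
up t26.7 tcp [623.  119.6 149.6] F [ 0.2  0.6 -0.3] w0.360
above t28.6 tcp [ 615.9 -157.   229.8] F [0.7 0.9 0.1] w0.362
135 t29.6 tcp [ 615.8 -159.6  135.7] F [0.2 0.8 0.6] w0.362
down t30.8 tcp [ 614.9 -159.3   95.5] F [-0.7 -0.1 -1. ] w0.361
gripped t31.2 tcp [ 615.4 -159.4   96.2] F [-0.7  0.2  0. ] w0.130
lift1 t32.2 tcp [ 615.1 -159.2  129.8] F [ 0.8 -0.5 -2. ] w0.128
lifted t33.5 tcp [ 614.7 -159.1  288.9] F [ 0.4  0.5 -1.9] w0.121
```

View pics/wk2.png

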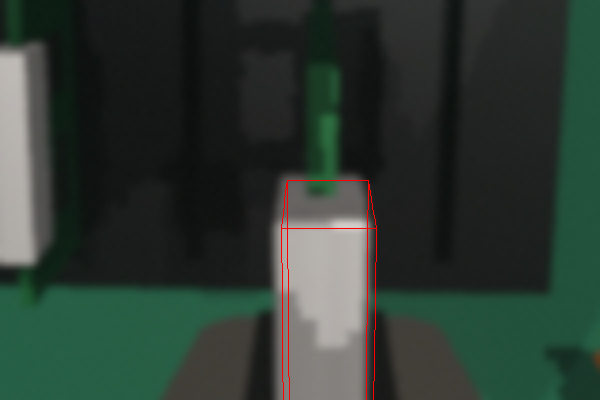

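View pics/wk3.png

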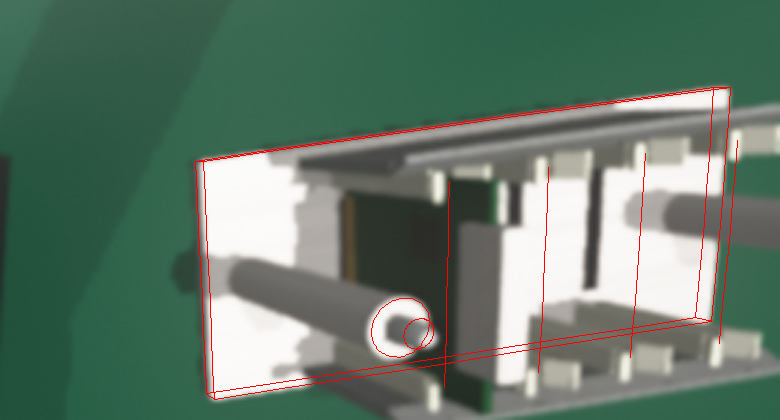

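```bash
python3 place.py -23 0.7 | tail -n 12
```

```text
133.0 [0.1 0.  0.7] [620.3 165.5 132.6] tq [ 0.02 -0.02  0.01]
129.0 [-0.4 -0.1 -0. ] [620.3 165.5 128.6] tq [0.05 0.02 0.03]
125.0 [-0.3  0.5  0.7] [620.3 165.5 124.7] tq [ 0.03 -0.01 -0.01]
121.0 [-0.1  0.9  1.4] [620.3 165.5 120.7] tq [0.01 0.04 0.02]
117.0 [-0.8  0.4 -0.3] [620.3 165.5 116.6] tq [ 0.08  0.01 -0.  ]
113.0 [0.5 0.6 0.1] [620.3 165.5 112.7] tq [ 0.04  0.01 -0.01]
109.0 [-0.3  0.4  0.1] [620.3 165.5 108.7] tq [ 0.05 -0.04 -0.03]
105.0 [-0.4 -0.3  0.7] [620.3 165.5 104.6] tq [-0.01 -0.02  0.05]
101.0 [0.1 1.1 0.6] [620.3 165.5 100.7] tq [-0.    0.02 -0.01]
97.5 [0.2 0.8 4. ] [621.3 165.6  98.1] tq [ 0.02 -0.15  0.02]
96.5 [-2.3 -0.5 10.4] [621.3 165.7  98. ] tq [-0.05  0.39  0.03]
HOME
```

```bash
python3 rel.py && python3 pick.py -69; python3 - <<'E'
from h import *
im,ci=load('pk-69'); o=robot.observe()['tcp_pos']
dz=o[2]-88
B=[(a+np.array([0,0,dz]),b+np.array([0,0,dz])) for a,b in box(-32,32,-6,6,92,118)]
save(wire(im.copy(),ci,o[0],o[1],CA[2],B,4,(240,150,390,250)),'wk4.png')
E
```

```text
open t43.7 tcp [620.5 165.5  96.4] F [-0.3 -1.  -0.5] w0.357
up t44.7 tcp [620.1 165.5 149.5] F [-0.6  0.7 -0.9] w0.359
above t47.1 tcp [ 610.  -249.   229.8] F [-0.   0.6  0.5] w0.358
135 t48.0 tcp [ 609.6 -251.5  135.8] F [ 0.1 -1.2  0.4] w0.361
down t49.3 tcp [ 608.7 -251.    95.4] F [-0.7  0.6 -0.3] w0.361
gripped t49.7 tcp [ 609.2 -251.2   96.2] F [0.3 0.  0.7] w0.125
lift1 t50.7 tcp [ 608.9 -251.   129.7] F [ 0.3 -0.3 -1.4] w0.127
lifted t51.9 tcp [ 608.6 -250.8  288.9] F [-0.7 -0.4 -0.7] w0.130
```

View pics/wk4.png

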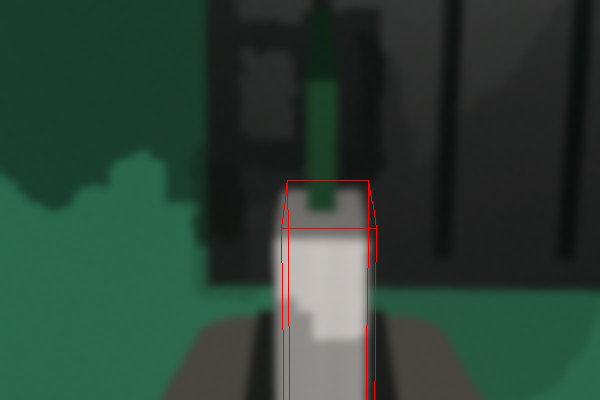

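View pics/pk-69.png

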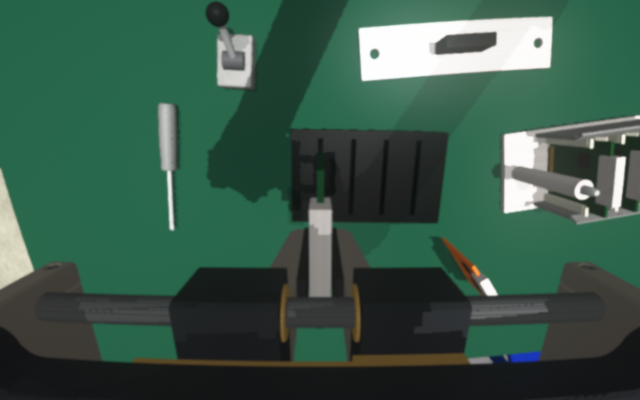

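```bash
python3 place.py 23 -0.7 | tail -n 9 && python3 - <<'E'
from h import *
grip(0.2); grip(0.36); st('open')
p=robot.observe()['tcp_pos']
robot.servo_line([p[0],p[1],150],feed=60); st('up')
robot.servo_line([p[0],p[1],300],feed=200)
robot.movep([520,70,320],down(0)); robot.hold(.3)
tag='v2'; ci=viewer.camera_info('wrist'); im=snap('wrist',tag+'.png'); np.save('pics/'+tag+'.npy',ci,allow_pickle=True)
for th in ('plate','card1'):
    for d in viewer.pinpoint(th,'wrist'): print(th,round(d['confidence'],2),np.round(world('wrist',d['at'],ci),1))
im=wire(im,ci,*RK,RACK,1,(0,0,640,400)); im=wire(im,ci,*PL,PLATE,1,(0,0,640,400))
for y in(-69,-23,23): im=wire(im,ci,*RK,[(a+[0,y,10],b+[0,y,10]) for a,b in box(-32,32,-6,6,92,118)],1,(0,0,640,400))
save(im,'v2w.png')
E
```

```text
121.0 [-0.   0.2  0.7] [614.9 211.2 120.6] tq [ 0.04 -0.02 -0.05]
117.0 [ 0.  -0.2  0.5] [614.9 211.2 116.7] tq [0.01 0.06 0.02]
113.0 [-0.1  0.1  0.8] [614.9 211.2 112.7] tq [ 0.02  0.02 -0.  ]
109.0 [-0.6 -0.1  0.1] [614.9 211.2 108.7] tq [ 0.01  0.03 -0.03]
105.0 [ 0.4  1.1 -0. ] [614.9 211.2 104.6] tq [ 0.02 -0.01 -0.02]
101.0 [0.1 0.8 0.7] [614.9 211.2 100.6] tq [ 0.03 -0.01 -0.05]
97.5 [0.5 0.3 3.7] [615.8 211.4  98. ] tq [ 0.04 -0.12 -0.02]
96.5 [-1.4  0.2 10.6] [615.9 211.5  98. ] tq [-0.11  0.39  0.  ]
HOME
open t62.7 tcp [615.1 211.2  96.4] F [-0.8  0.4  0.1] w0.364
up t63.8 tcp [614.7 211.1 149.6] F [-0.1  0.7 -0.1] w0.362
plate 0.61 [439.4 -42.6   2.2]
plate 0.33 [ 618.6 -182.3    4.2]
card1 0.59 [619.9 207.6  14.4]
card1 0.58 [624.8 167.1   9.1]
card1 0.42 [621.8 121.9  10.4]
```

View pics/v2w.png

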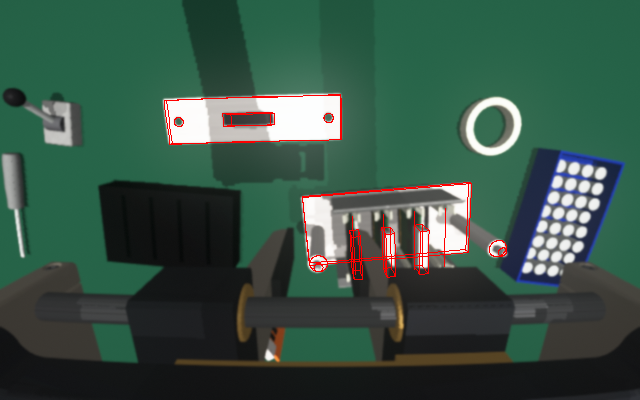

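```bash
python3 - <<'E'
from h import *
for s in(1,-1):
    for p,y in ((PL[:2],PL[2]),(RK[:2],RK[2])):
        for z in (15,149,300):
            q=kin.ik([p[0],p[1],z],down(y+s*np.pi/2)); print(s,z,None if q is None else np.round(q,2))
im,ci=load('v2')
save(cv2.resize(im[80:160,150:360],None,fx=3.5,fy=3.5,interpolation=cv2.INTER_CUBIC),'v2p.png')
E
```

```text
1 15 [ 0.4   0.52 -0.46  2.2   0.46  0.51  2.75]
1 149 [ 0.78  0.34 -0.88  2.11  0.36  0.84  2.85]
1 300 None
1 15 [-0.02  0.76 -0.46  1.7   0.45  0.78  2.53]
1 149 [-0.02  0.58 -0.45  1.64  0.29  0.98  2.65]
1 300 [-0.02  0.44 -0.45  1.49  0.2   1.26  2.73]
-1 15 [-0.5   0.54  0.62  2.26 -0.64  0.52  0.64]
-1 149 [-0.69  0.25  0.81  2.2  -0.25  0.79  0.3 ]
-1 300 [-0.77 -0.03  0.79  2.02  0.02  1.14  0.03]
-1 15 [-0.79  0.79  0.64  1.76 -0.63  0.8   0.24]
-1 149 [-0.85  0.61  0.72  1.71 -0.47  1.    0.12]
-1 300 [-0.89  0.46  0.76  1.55 -0.33  1.26  0.02]
```

View pics/v2p.png

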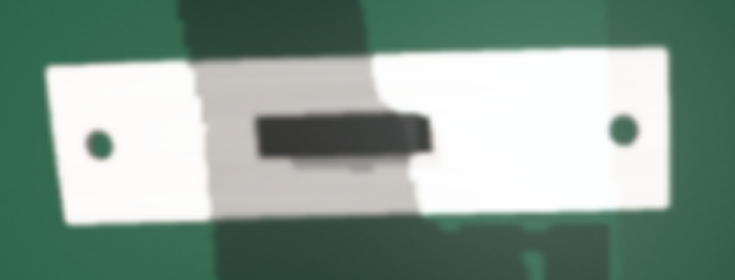

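```bash
python3 - <<'E'
from h import *
grip(0.5)
robot.movep([PL[0],PL[1],180],down(PL[2]-np.pi/2)); robot.hold(.3); st('above')
tag='v3'; ci=viewer.camera_info('wrist'); im=snap('wrist',tag+'.png'); np.save('pics/'+tag+'.npy',ci,allow_pickle=True)
for d in viewer.pinpoint('plate','wrist'): print(round(d['confidence'],2),np.round(world('wrist',d['at'],ci),1))
save(wire(im,ci,*PL,PLATE,1,(0,0,640,400)),'v3w.png')
E
```

```text
above t67.7 tcp [438.7 -39.8 180.2] F [ 0.7 -0.3  0.1] w0.500
0.72 [438.7 -43.7  -1.3]
```

View pics/v3w.png

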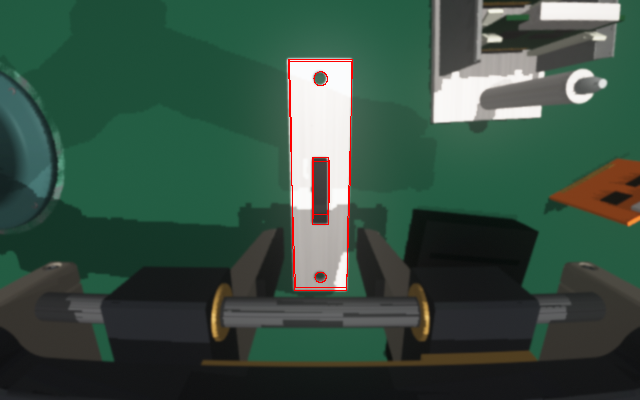

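```bash
python3 - <<'E'
from h import *
import sys
f0=F()
for z in (100,60,35,25,17):
    robot.servo_line([PL[0],PL[1],z],feed=90); d=F()-f0
    if abs(d).max()>8: st('CONTACT'); sys.exit()
st('down'); grip(0,55); robot.hold(.2); st('grip')
robot.servo_line([PL[0],PL[1],40],feed=30); st('l1')
robot.servo_line([PL[0],PL[1],240],feed=120); st('l2')
p=RK[:2]
robot.servo_line([p[0],p[1],240],feed=150,rotation=down(RK[2]-np.pi/2)); robot.hold(.5); st('over')
o=robot.observe(); print(o['wrist_torque'].round(2))
tag='v4'; ci=viewer.camera_info('wrist'); im=snap('wrist',tag+'.png'); np.save('pics/'+tag+'.npy',ci,allow_pickle=True)
snap('side','s4.png'); snap('scene','c4.png')
dz=o['tcp_pos'][2]-17
P=[(a+[0,0,dz],b+[0,0,dz]) for a,b in PLATE]
im=wire(im,ci,o['tcp_pos'][0],o['tcp_pos'][1],RK[2],P,1,(0,0,640,400)); save(im,'v4w.png')
E
```

```text
down t70.3 tcp [438.2 -40.   17. ] F [-0.2 -0.1 -0.2] w0.502
grip t71.1 tcp [438.5 -40.   17.1] F [-0.9  1.4  4.8] w0.190
l1 t72.0 tcp [438.3 -39.9  39.9] F [ 0.6 -0.5 -3.2] w0.193
l2 t73.8 tcp [438.  -40.1 239.5] F [ 0.5  0.2 -4. ] w0.194
over t76.4 tcp [617.8 188.4 240. ] F [-0.9 -0.1 -4. ] w0.191
[-0.1   0.01  0.03]
```

View pics/v4w.png

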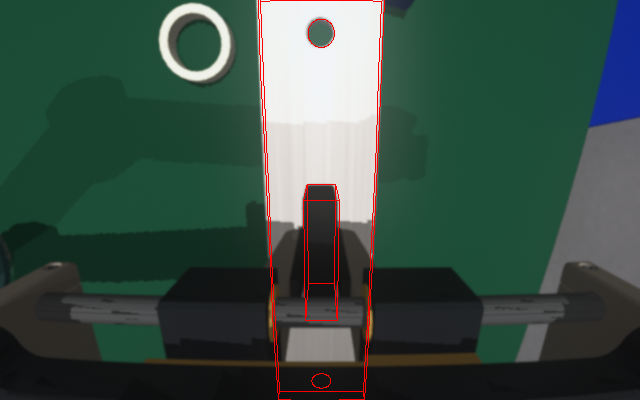

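View pics/s4.png

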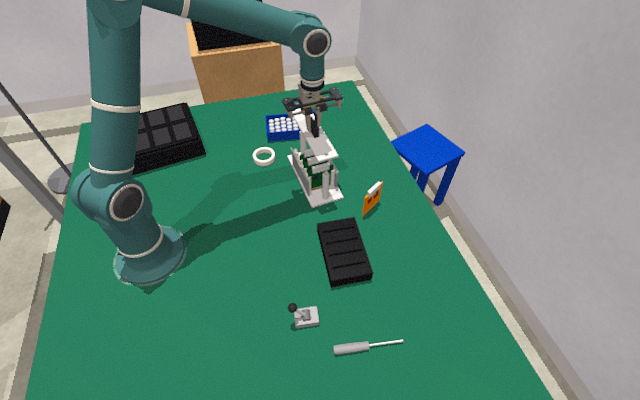

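```bash
cat > lower.py <<'E'
from h import *
import sys
dx,dy,z0=map(float,sys.argv[1:4])
p=(RK[0]+dx,RK[1]+dy)
robot.servo_line([p[0],p[1],max(z0,180)] if z0>=180 else [p[0],p[1],z0],feed=60); robot.hold(.2)
f0=np.mean([F() for _ in range(3)],0); print(f0.round(1))
z=z0
while z>148.6:
    z-=1.5
    robot.servo_line([p[0],p[1],z],feed=25); o=robot.observe(); d=o['contact_force']-f0
    if z<172: print(z,np.round(d,1),np.round(o['tcp_pos'],1),'tq',np.round(o['wrist_torque'],2),flush=True)
    if z<153 and d[2]>5: print('HOME?'); break
    if abs(d[2])>7 or np.hypot(d[0],d[1])>8: print('STOP'); break
E
python3 lower.py 0 0 180
```

```text
[-0.4  0.2 -4.7]
171.0 [ 0.3 -1.6  0.6] [617.7 188.4 170.9] tq [-0.05  0.09 -0.03]
169.5 [ 0.7  0.1 -0.2] [617.7 188.4 169.4] tq [-0.12  0.04  0.  ]
168.0 [ 1.  -1.3  1.2] [617.7 188.4 167.9] tq [-0.02  0.08  0.03]
166.5 [ 0.6 -0.1  0.7] [617.7 188.4 166.4] tq [-0.09  0.08  0.01]
165.0 [ 0.4 -0.6  0.5] [617.7 188.4 164.9] tq [-0.04  0.07 -0.03]
163.5 [-0.  -1.   1.7] [617.7 188.4 163.4] tq [-0.09  0.04 -0.  ]
162.0 [ 1.1 -0.4  1. ] [617.7 188.4 161.9] tq [-0.09 -0.01 -0.01]
160.5 [ 1.  -0.8  0.9] [617.7 188.4 160.4] tq [-0.11  0.08 -0.  ]
159.0 [-0.2  0.5  1.2] [617.7 188.4 158.9] tq [-0.08  0.03 -0.03]
157.5 [-0.4 -1.   0.6] [617.7 188.4 157.4] tq [-0.05  0.03 -0.01]
156.0 [-0.6  0.3 -0.1] [617.7 188.4 155.9] tq [-0.04  0.05 -0.03]
154.5 [ 0.1 -1.2  0.7] [617.7 188.4 154.4] tq [-0.1   0.04  0.02]
153.0 [ 0.3 -0.4 -0.4] [617.7 188.4 152.9] tq [-0.03  0.05  0.04]
151.5 [ 1.1 -0.6  0.1] [617.8 188.4 151.4] tq [-0.02  0.05 -0.02]
150.0 [-3.9 -0.4 11.4] [617.9 188.4 151.2] tq [-0.26  1.07 -0.02]
HOME?
```

```bash
python3 - <<'E'
from h import *
robot.servo_line([RK[0],RK[1],151],feed=20)
grip(0.28); grip(0.45); st('open')
robot.servo_line([RK[0],RK[1],210],feed=50); st('up')
robot.servo_line([RK[0],RK[1],320],feed=200)
robot.movep([560,190,350],down(0)); robot.hold(.3)
tag='v5'; ci=viewer.camera_info('wrist'); im=snap('wrist',tag+'.png'); np.save('pics/'+tag+'.npy',ci,allow_pickle=True)
for d in viewer.pinpoint('plate','wrist'): print(round(d['confidence'],2),np.round(world('wrist',d['at'],ci),1))
P=[(a+[0,0,134],b+[0,0,134]) for a,b in PLATE]
save(wire(im,ci,*RK,P,3,(180,110,450,280)),'v5w.png'); snap('side','s5.png')
E
```

```text
open t83.9 tcp [617.8 188.4 151. ] F [-0.3 -0.6  0.4] w0.447
up t85.2 tcp [617.6 188.4 209.6] F [ 0.4  0.2 -0.1] w0.450
0.9 [617.8 187.6 132.4]
0.45 [ 441.8 -360.6   -2.4]
```

View pics/v5w.png

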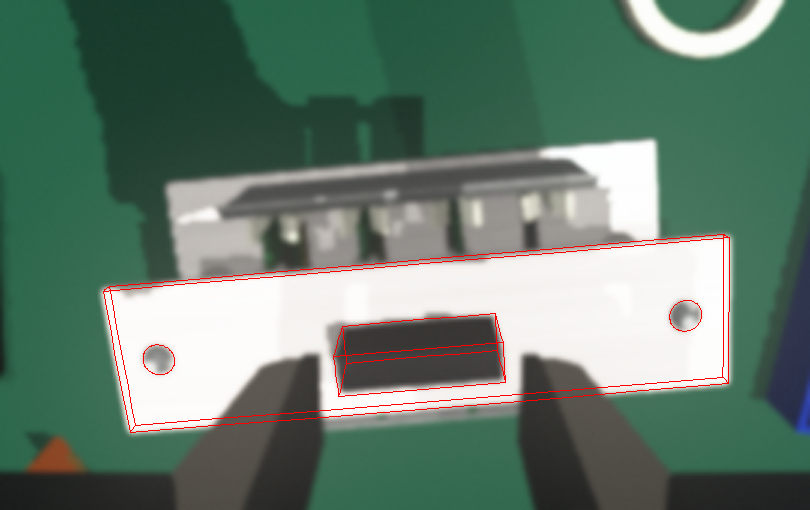

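View pics/s5.png

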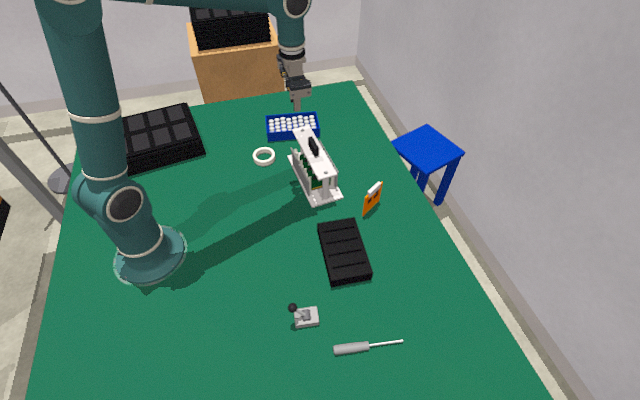

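```bash
python3 - <<'E'
from h import *
im,ci=load('sw1')
k=lambda u,v:np.array([280+u/6-.5,140+v/6-.5])
obs=[((-35,-25,25),k(132,146)),((-35,25,25),k(343,180)),((35,25,25),k(303,465)),((35,-25,25),k(97,438))]
r=fit((438,-360,-.1),ci,obs); print(r)
print(unproj(ci,k(240,207),92), pose(*r[:3],(0,0,92)))
S=SW+[(np.array([0,0,22]),np.array([-39,0,92]))]
save(wire(im,ci,*r[:3],S,6,(280,140,360,230)),'ws2.png')
E
```

```text
(np.float64(439.1043706302879), np.float64(-360.79439588180037), np.float64(-0.13506502371431073), [[-0.3, 0.2], [0.7, -0.5], [-0.0, 0.1], [-0.3, 0.1]])
[ 403.57403933 -355.75651731   92.        ] [[ 439.10437063 -360.79439588   92.        ]]
```

View pics/ws2.png

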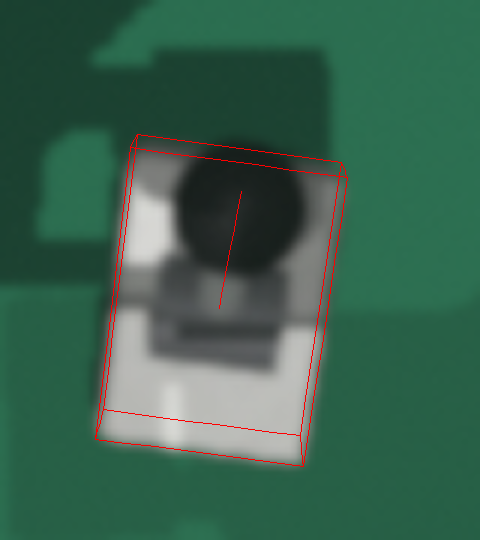

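```bash
cat >> h.py <<'E'
SB=(439.1,-360.8,-0.135)
E
python3 - <<'E'
from h import *
import sys
rot=down(SB[2]); g=lambda x,z:[*pose(*SB,(x,0,0))[0][:2],z]
for x,z in((-85,82),(25,82),(-85,200)): print(kin.ik(g(x,z),rot) is not None)
robot.movep(g(-85,300),rot); grip(0,20)
robot.servo_line(g(-85,82),feed=150); robot.hold(.2); st('start')
f0=np.mean([F() for _ in range(3)],0)
a=np.array([np.cos(SB[2]),np.sin(SB[2]),0])
x=-85
while x<26:
    x+=3; robot.servo_line(g(x,82),feed=50); d=F()-f0; o=robot.observe()['tcp_pos']
    if x>-66: print(x,'act %.1f'%((o-[*SB[:2],0])@a),np.round(d,1),flush=True)
    if -(d@a)>(9 if x>8 else 25): print('STOP'); break
snap('wrist','sw2.png'); snap('scene','c6.png'); snap('side','s6.png')
E
```

```text
True
True
True
start t92.2 tcp [ 355.2 -349.4   82.4] F [0.8 0.1 0.8] w0.002
-64 act -63.8 [-0.9  0.7 -0.3]
-61 act -60.8 [-0.7  0.7 -0.1]
-58 act -57.9 [-2.3 -0.3 -0.6]
-55 act -54.9 [-2.3 -0.2 -0.2]
-52 act -51.7 [-1.   0.2 -0. ]
-49 act -48.6 [-0.4 -0.2 -0.4]
-46 act -45.6 [-1.3 -0.  -1.5]
-43 act -42.7 [-1.  -0.8 -0.5]
-40 act -39.7 [-0.5 -0.7 -0.7]
-37 act -36.7 [-1.4 -0.8 -1.1]
-34 act -33.7 [-1.6 -0.4 -0.6]
-31 act -30.7 [-1.1 -0.5 -1.3]
-28 act -27.7 [-1.5 -0.5 -1.2]
-25 act -24.7 [-0.7 -0.2 -0.5]
-22 act -21.7 [-0.6 -0.1 -0.8]
-19 act -18.7 [-1.4  0.1 -1.3]
-16 act -15.7 [-1.1 -0.1 -1.7]
-13 act -12.7 [-0.2 -0.6  0. ]
-10 act -9.7 [-0.9  0.9 -0.4]
-7 act -6.7 [-0.8 -0.  -1. ]
-4 act -3.7 [-0.2 -0.1 -0.1]
-1 act -0.7 [-0.7  0.1 -0.4]
2 act 2.3 [-1.2 -0.5 -0.8]
5 act 5.3 [-1.3  0.  -0.7]
8 act 8.3 [-0.1  0.9 -0.7]
11 act 11.3 [-0.4  0.3 -0.4]
14 act 14.3 [-0.4  0.5 -1.1]
17 act 16.4 [-3.1  0.8  0. ]
20 act 16.8 [-9.9  2.4  4.8]
STOP
```

Force rises at the end stop, where expected. Back off and check.

```bash
python3 - <<'E'
from h import *
rot=down(SB[2]); g=lambda x,z:[*pose(*SB,(x,0,0))[0][:2],z]
robot.servo_line(g(-40,82),feed=100); robot.servo_line(g(-60,280),feed=200); robot.hold(.4); st('clear')
tag='v7'; ci=viewer.camera_info('wrist'); im=snap('wrist',tag+'.png')
for th in('switch_tip','plate'):
    for d in viewer.pinpoint(th,'wrist'): print(th,round(d['confidence'],2),np.round(world('wrist',d['at'],ci),1))
print(pose(*SB,(38,0,92)))
S=SW+[(np.array([0,0,22]),np.array([38,0,92]))]
save(wire(im,ci,*SB,S,1,(0,0,640,400)),'v7w.png')
im=snap('side','s7.png'); cs=viewer.camera_info('side')
P=[(a+[0,0,134],b+[0,0,134]) for a,b in PLATE]
a=cv2.resize(im[110:225,250:400],None,fx=5,fy=5,interpolation=cv2.INTER_CUBIC)
save(a,'s7c.png')
E
```

```text
clear t103.4 tcp [ 379.5 -352.8  279.7] F [ 0.3 -0.4 -0.2] w0.003
switch_tip 0.7 [625.5 121.3   9.9]
[[ 476.75425059 -365.91443182   92.        ]]
```

View pics/v7w.png

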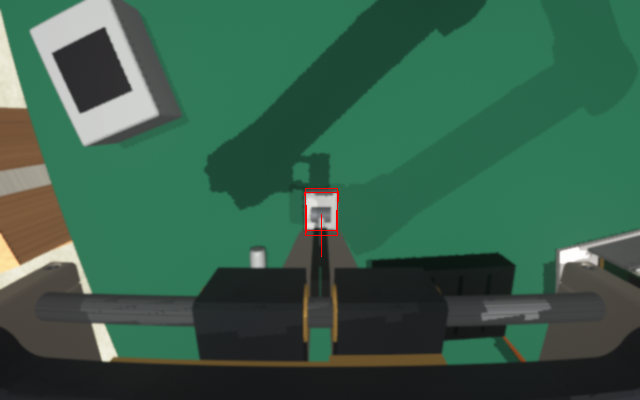

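View pics/s7c.png

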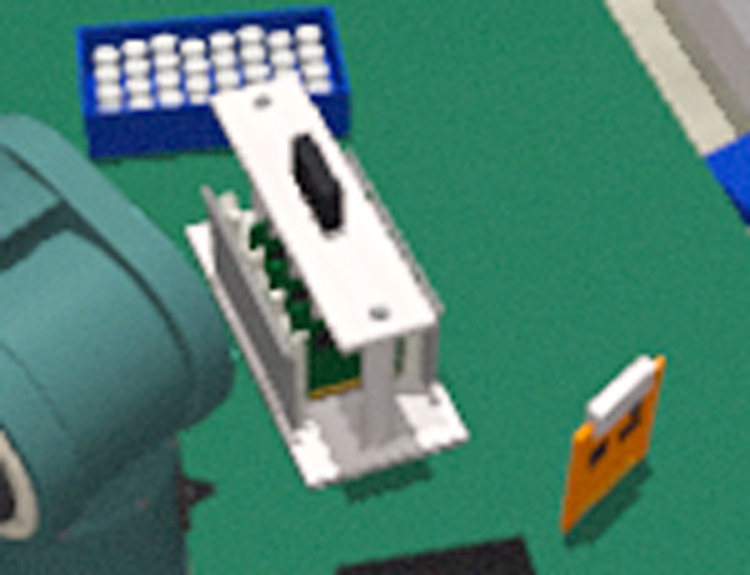

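The fingers hide the ball, so I'll take a look at the lever from another spot.

```bash
python3 - <<'E'
from h import *
robot.movep([480,-200,350],down(0)); robot.hold(.4); st('x')
ci=viewer.camera_info('wrist'); im=snap('wrist','v8.png')
for th in('switch_tip','plate'):
    for d in viewer.pinpoint(th,'wrist'): print(th,round(d['confidence'],2),np.round(world('wrist',d['at'],ci),1))
u=proj(ci,pose(*SB,(38,0,92))[0]); print(u)
c=np.clip(u.astype(int)-[60,60],0,None); save(cv2.resize(im[c[1]:c[1]+120,c[0]:c[0]+160],None,fx=4,fy=4),'v8c.png')
im=snap('scene','c8.png'); save(cv2.resize(im[130:310,140:480],None,fx=2.3,fy=2.3),'c8c.png')
E
```

```text
x t104.8 tcp [ 479.6 -200.7  349.9] F [-0.3  0.1  0.2] w0.006
switch_tip 0.96 [ 478.3 -367.9   91.1]
plate 0.56 [614.9 186.8 132.6]
[210.56256262 173.0525751 ]
```

View pics/v8c.png

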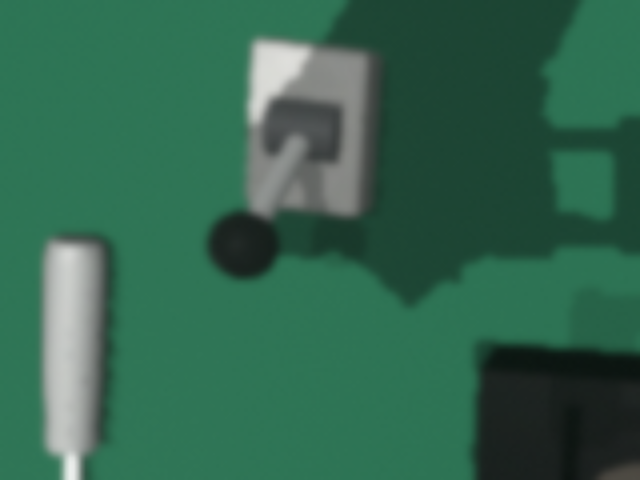

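View pics/c8c.png

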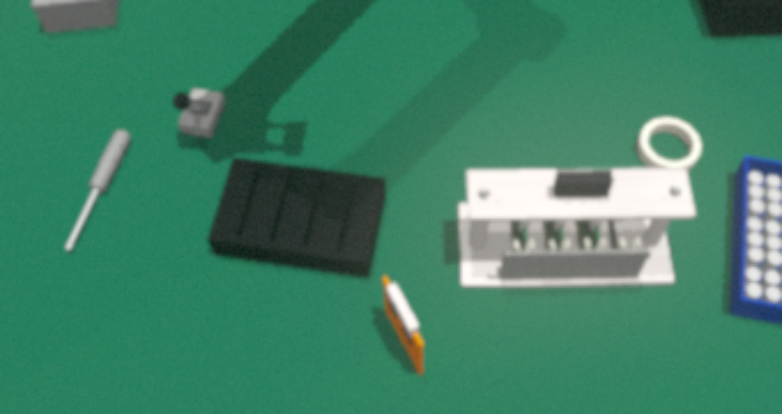

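The lever leans fully to +x: its tip reads (478, -368, 91) against an expected (477, -366, 92). The plate is level on both posts with the cards beneath it, and the robot is clear of everything.

```bash
python3 - <<'E'
from h import *
robot.job_done(); print('handed in')
E
```

```text
the job is handed in; nothing more can be done
handed in
```

I finished all three steps and handed the job in at about 105 s of the 210 s limit. No verdict is reported back.

- **Cards:** The carrier held three cards, and I put them in guide pairs 1, 2 and 3. None met noticeable resistance on the way down. Each seated with about 10 N of downward force, at the height expected for fully home.
- **Top plate:** It went over both pins with no noticeable side force until it rested on the shoulders. In the camera view afterwards it matched the home-position outline, level and aligned.
- **Switch:** I threw it only after the plate was home, and felt it reach the end stop at about 10 N. The lever tip then read (478, -368, 91) mm, against about (477, -366, 92) mm expected for fully on.
- **Left alone:** I did not touch the tape, bin, screwdriver or orange look-alike card, and they looked unmoved. The plate had not been knocked aside when I checked just before picking it up.

One final view was no use: in the first picture of the switch the fingers hid the lever, and the network gave a false tip position near the rack. A second look from another spot gave the reading above. I did not measure the cards again once the plate was on. The last pictures show them under it, but the seating evidence is the force and height at insertion.

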